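Raise the guard sash onto its catch

TASK

Raise the counterbalanced clear sash of the tester guard, by pushing up under its projecting lip, until the spring catch at the height mark snaps in beneath the lip, then ease the sash down so that it rests on the catch and let go. Move it slowly both ways and do not let it drop or fly up, do not lift the lip more than 12 mm above the mark, and leave the two paddles where they lie.

Things in the scene. Friction and masses are not known exactly. Their poses are not given: they have to be found in the camera images.
- guard: Fixed frame. Origin on the work surface below the sash pane; x horizontal, away from the robot through the pane, y left along it, z up. Base plate 8 mm thick, x -70..250, y -260..260 mm. Two jambs 30 x 30 mm at x 0, y +-165, 460 mm tall, head bar at 430 to 460. Behind the pane a fixed tester 85 mm tall, x 80..230. Nothing stands in front of the sash.
- lip_edge (a point): Middle of the front lower edge of the sash's lip (guard x -55, y 0 mm), axes as the guard's. The lip is a level aluminium bar 380 mm long, 38 mm deep (+x of here), 12 mm thick (up from here), in front of both jambs. A rail 24 mm tall (front face 37 mm behind here) carries the clear pane, to 184 mm above here. Free space of at least 85 mm below the lip.
- sash (a joint): Sash height, m: 0 at its bottom stop, where it starts (lip underside 95 mm above the work surface), growing upwards to 0.20. The counterbalance is too light: the sash bears down with about 2.5 to 5.5 N (guide friction 0.8 N, damping 8 N s/m), so it falls if let go. It stays square wherever it is pushed.
- catch_top (a point): Flat top of the catch's spring bolt where it lies under the lip's end, axes as the guard's; level with the white mark line on the catch block. The bolt sticks out 15 mm under the lip. The rising lip pushes its 45 degree underside back (2 to 4 N more lift); when the lip's underside has passed this point the bolt springs out beneath it. Raise a few mm past, then lower onto it.
- bolt (a joint): How far the bolt is pushed back into its block, m: 0 when fully out, about 0.015 while the lip passes it.
- paddle_a: Loose bystander: grey hand paddle, 90 x 80 mm foot, 81 mm tall, origin under its centre.
- paddle_b: Loose bystander: the second, identical paddle, origin under its centre.
- catch: Catch block, dark steel, 42 x 50 x 56 mm, clamped at a varying height before the right-hand (-y) jamb, beside the lip's end: y -202..-252 mm, x -57..-15. Its origin lies over the guard's, at the height of the bolt's top and of the white mark; axes as the guard's.

How it is judged:
By the outcome, as a careful person would: the job done as asked, in the order asked, and still so for the second after the job is handed in, with the robot touching nothing.
It also fails if it takes over 54 s, if anything falls off the work surface, if the arm or the gripper's body presses on something with over 40 N, if the wrist force passes 120 N, or if a joint passes its speed limit or range.

ROBOT

A 6-joint arm with a two-finger parallel gripper is mounted at the origin on the work surface. World frame = base frame: x ahead of the robot, y to its left, z up, the work surface at z = 0. Lengths are in m, angles in rad, forces in N, time in s.
With the tool pointing down it reaches from about 0.325 to 0.9 m from the base axis. Payload 6.1 kg.
Tool frame: the origin (TCP) lies midway between the tips of the shut fingers; the grasp point (between the pads) lies 19 mm behind it; z points along the fingers, y is the line along which they close (so a half turn about z gives the same grasp; the last joint's range is limited). The gripper opens to 85 mm and grips with 20 to 120 N. Pads are 22 mm wide; open, the fingers measure 114 mm over their backs; the gripper's body (76 mm by 85 mm) begins 54 mm behind the grasp point. The pads swing forward as they close: fully open they stand 13 mm farther back than shut.
Start: joints at [1.016, 0.22, 1.526, -0, 1.395, -0.126], TCP at [0.26, 0.568, 0.231] pointing down, gripper open.
Joint ranges: [-2.98, 2.98], [-0.91, 2.08], [0.09, 2.57], [-1.24, 4.39], [0.2, 2.65], [-2.68, 2.68]. Speed limits (rad/s): [2.57, 2.57, 3.01, 3.14, 3.14, 3.14].

INTERFACE

Orientations are given as a rotation vector (axis times angle).
In Python, from rig import bot gives the robot as it stands.
- The arm moves only by the tool move_arm, never from a script. Its arguments are lists of equal length, an entry for each row: "travel": the shift along the tool's x, y, z normalised to -1 to 1, where 1 is 0.2 m, a list of three; "turn": the turn, a rotation vector about the tool's x, y, z normalised to -1 to 1, where 1 is pi/2 rad, a list of three. A call has 1 to 20 rows; each row is the pose to reach, as a shift and turn from the pose commanded when the call began, along the tool's axes at that moment; what a row does not reach only later rows make up. A row lasts 1/8 s, in which the tool goes at most 62.5 mm and 10.7 degrees, less where a joint would pass 70% of its speed; a pose out of reach is approached as far as the arm can. A call with a number of a shift or a turn outside -1 to 1 is refused whole. A call with a gripper value outside its range is refused whole. "grip" is the gripper's target within -1 to 1 (fully open at 1, half-way at 0, shut at -1), set as the call begins (left out, the last holds). The fingers move at their own pace and stop on an object; "grip_force" is the grip in N (left out, the last holds). Time passes only in rows, so rows that repeat a pose let the fingers close. It gives the time, the measured TCP pose, the force, the opening and the grip force at its end, in the units of the state.
- bot.get_obs(): the state, without advancing time (a new reading comes with each control period).
- bot.snapshot(name): name is "side" or "top"; returns the picture (400x640x3 uint8, red, green, blue); there is no depth.
- bot.get_calibration(name): a dict with "fx", "fy", "cx", "cy" (pixels), "pose" (4x4, takes a point from camera to world coordinates). Camera axes: x right, y down, z forward; pixel columns grow to the right and rows downward; lengths in m; the calibration is good to about 2 mm. A picture is of the moment at which its call begins. get_calibration takes no time and is no camera call.
- bot.close_job(): hands the job in; it is judged then, once.
The state is a dict: "clock": time; "joints": joint angles; "qd": joint speeds; "joint_efforts": joint torques, N m; "position": TCP position; "orientation": TCP orientation; "contact_force": force on the tool from outside, world axes, zero at the start; "torque": the same for the moment, N m; "gripper_width": finger opening in m; "finger_force": force on a finger pad.
Only numpy, scipy, OpenCV 4.12 (cv2) and the standard library are available. Lean on these libraries where they do the work, as an engineer would, in place of code of your own. Each camera call takes 0.05 s, during which the arm holds its last target. There are 200 camera calls.

## Working session

There is one attempt and no reset: what is moved stays moved. The work goes in short steps, Python scripts to look and compute and a tool call to move; the robot and the scene stay as the last step left them, time stands still between calls to the robot, and variables do not carry over. Pictures are saved under pics/ and viewed, at most 10 in all, crops included, and the job is handed in when it is done.

Besides the shell and the picture viewer there is one more tool, called after "Call:" as name(argument=value, ...) on one line, values as JSON. move_arm: Moves the arm, as the interface text tells. Scaled input: -1 to 1 covers 0.2 m each way for a shift and pi/2 rad each way for a turn. Its arguments: {"type":"object","properties":{"travel":{"type":"array"},"turn":{"type":"array"},"grip":{"type":"number"},"grip_force":{"type":"number"}},"required":["travel","turn"]}

```bash
mkdir -p pics; python3 - <<'E'
from rig import bot
import cv2,numpy as np
for n in("side","top"):
    cv2.imwrite(f"pics/{n}0.png",bot.snapshot(n)[:,:,::-1]); c=bot.get_calibration(n); print(n,c["fx"],c["cx"],c["cy"],np.round(c["pose"],3).tolist())
o=bot.get_obs(); print(o)
E
```

```text
side 361.3129841593725 324.006827060816 199.05062063434693 [[0.814, -0.324, 0.481, 0.086], [-0.58, -0.438, 0.687, -0.62], [-0.011, -0.839, -0.545, 0.646], [0.0, 0.0, 0.0, 1.0]]
top 456.6587253473602 319.1991229562674 200.3289433530111 [[-0.015, -0.997, 0.072, 0.449], [-1.0, 0.014, -0.013, 0.014], [0.012, -0.072, -0.997, 1.079], [0.0, 0.0, 0.0, 1.0]]
{'clock': 0.1, 'joints': array([ 1.01587439e+00,  2.21148624e-01,  1.52749340e+00, -2.40530993e-06,
        1.39468848e+00, -1.26079928e-01]), 'qd': array([-0.00026335, -0.00171218, -0.00152565, -0.00090933,  0.00142581,
       -0.00084551]), 'joint_efforts': array([ 7.38029630e-04, -4.98243821e+01, -3.90546477e+01, -1.45243484e-04,
        5.64612856e-03, -3.46846093e-05]), 'position': array([0.25959316, 0.56794707, 0.23030953]), 'orientation': array([-6.68349627e-01, -3.06908363e+00,  2.57384920e-03]), 'contact_force': array([-0.62566308,  0.20409912,  0.41706304]), 'torque': array([-0.04832774,  0.00211364, -0.01755729]), 'finger_force': 0.0, 'gripper_width': 0.08494380862277014}
```

View pics/side0.png

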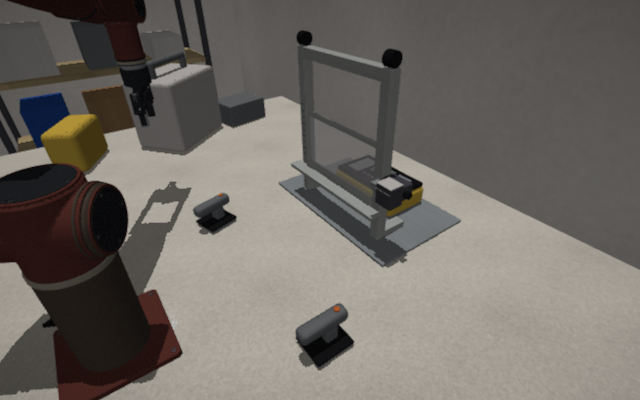

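View pics/top0.png

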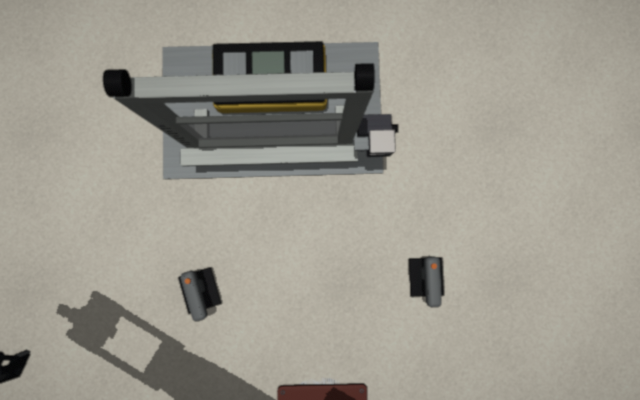

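```bash
cat > h.py <<'E'
import numpy as np
from rig import bot
def ray(n,u,v):
    c=bot.get_calibration(n);P=np.array(c["pose"])
    return P[:3,3],P[:3,:3]@np.array([(u-c["cx"])/c["fx"],(v-c["cy"])/c["fy"],1])
def onz(n,u,v,z):
    o,d=ray(n,u,v);return o+d*(z-o[2])/d[2]
def tri(a,b):
    (o,d),(p,e)=ray("side",*a),ray("top",*b)
    t=np.linalg.lstsq(np.c_[d,-e],p-o,rcond=None)[0]
    x,y=o+d*t[0],p+e*t[1];return (x+y)/2,np.linalg.norm(x-y)
def proj(n,X):
    c=bot.get_calibration(n);P=np.array(c["pose"]);q=P[:3,:3].T@(np.array(X)-P[:3,3]);return c["fx"]*q[0]/q[2]+c["cx"],c["fy"]*q[1]/q[2]+c["cy"]
E
python3 - <<'E'
from h import *
import cv2
s=cv2.imread("pics/side0.png")[150:270,270:430];t=cv2.imread("pics/top0.png")[100:190,150:410]
a=cv2.resize(s,None,fx=5,fy=5,interpolation=2)
cv2.imwrite("pics/sc.png",a);cv2.imwrite("pics/tc.png",cv2.resize(t,None,fx=3,fy=3,interpolation=2))
for n,p in(("top",[(163,47),(163,180),(384,172),(378,43)]),("side",[(279,184),(388,263),(459,219)])):
    for q in p: print(n,q,onz(n,*q,.008).round(3))
for q in((181,165),(355,160),(181,151)): print("lip",onz("top",*q,.107).round(3))
for q in((200,297),(427,280)): print("paddle",onz("top",*q,.04).round(3))
E
```

```text
top (163, 47) [0.9   0.369 0.008]
top (163, 180) [0.579 0.366 0.008]
top (384, 172) [ 0.59  -0.155  0.008]
top (378, 43) [ 0.904 -0.148  0.008]
side (279, 184) [0.579 0.355 0.008]
side (388, 263) [ 0.607 -0.155  0.008]
side (459, 219) [ 0.908 -0.142  0.008]
lip [0.598 0.295 0.107]
lip [ 0.604 -0.077  0.107]
lip [0.629 0.295 0.107]
paddle [0.31 0.27 0.04]
paddle [ 0.339 -0.241  0.04 ]
```

View pics/sc.png

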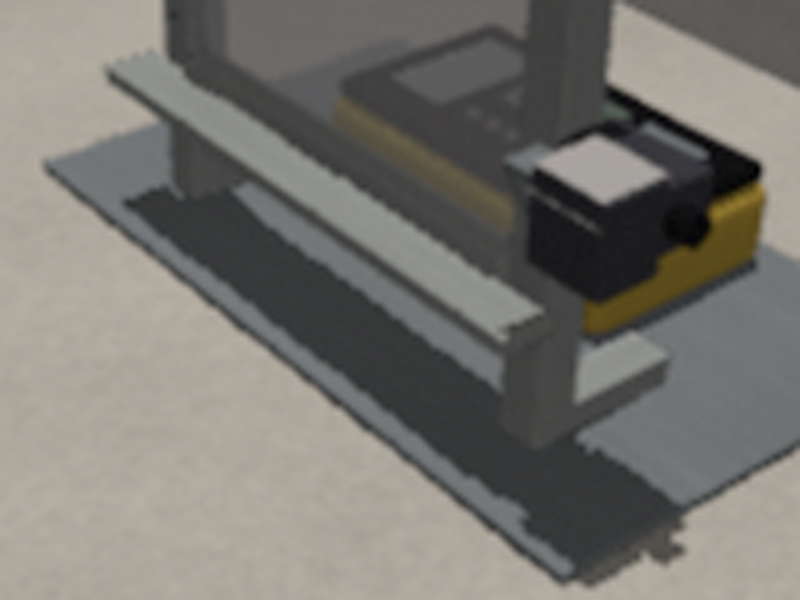

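View pics/tc.png

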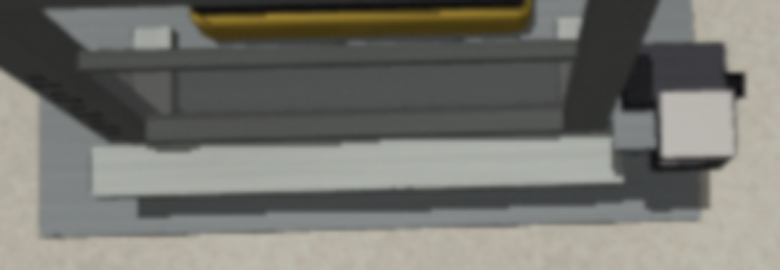

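```bash
python3 - <<'E'
from h import *
S=lambda u,v:(270+u/5,150+v/5);T=lambda u,v:(150+u/3,100+v/3)
C=[]
for a,b in(((533,168),(658,157)),((605,203),(733,157)),((668,172),(730,90)),((598,135),(660,90))):
    r=tri(S(*a),T(*b));C.append(r[0]);print(r[0].round(4),round(r[1],4))
# mark: height where ray passes nearest the front face's vertical edge
for (u,v),c in(((540,190),C[0]),((603,230),C[1])):
    o,d=ray("side",*S(u,v));t=(d[:2]@(c[:2]-o[:2]))/(d[:2]@d[:2]);print("mark",(o+t*d).round(4))
print("lipL",tri(S(109,68),T(93,196)),"lipR",tri(S(505,342),T(622,181)))
print("bolt",tri(S(505,160),T(612,150)))
E
```

```text
[ 0.6022 -0.0958  0.2151] 0.0024
[ 0.6011 -0.1432  0.2197] 0.0032
[ 0.6434 -0.1418  0.2203] 0.0015
[ 0.6437 -0.0969  0.2194] 0.0004
mark [ 0.6059 -0.0994  0.2038]
mark [ 0.6024 -0.1446  0.206 ]
lipL (array([0.59931383, 0.29452828, 0.10618584]), np.float64(0.003746108207643311)) lipR (array([ 0.60446021, -0.08320207,  0.10649045]), np.float64(0.0025752050385088533))
bolt (array([ 0.60972393, -0.06789545,  0.20360158]), np.float64(0.0036279376219181376))
```

```bash
cat >> h.py <<'E'
from scipy.spatial.transform import Rotation as R
def frame(z,y):
    z=np.array(z,float);z/=np.linalg.norm(z);y=np.array(y,float);y-=z*(y@z);y/=np.linalg.norm(y)
    return R.from_matrix(np.c_[np.cross(y,z),y,z])
def rel(p,r):
    o=bot.get_obs();r0=R.from_rotvec(o["orientation"])
    print((r0.inv().apply(np.array(p)-o["position"])/.2).round(3).tolist(),((r0.inv()*r).as_rotvec()/(np.pi/2)).round(3).tolist())
def st():
    o=bot.get_obs();r0=R.from_rotvec(o["orientation"]).as_matrix()
    print("t",o["clock"],"q",o["joints"].round(2),"p",o["position"].round(4),"z",r0[:,2].round(3),"y",r0[:,1].round(3),"F",o["contact_force"].round(1))
E
python3 - <<'E'
from h import *
rel([.38,.12,.33],frame([0,0,-1],[0,1,0]))
E
```

```text
[-1.479, -1.787, -0.496] [-0.001, -0.0, -0.273]
```

Call:
move_arm(travel=[[-0.15,-0.2,-0.1],[-0.35,-0.4,-0.25],[-0.55,-0.65,-0.4],[-0.8,-0.95,-0.5],[-0.8,-0.95,-0.5]], turn=[[0,0,-0.05],[0,0,-0.1],[0,0,-0.2],[0,0,-0.27],[0,0,-0.27]], grip=-1)

```text
clock: 0.72
position: [0.327, 0.3269, 0.3324]
orientation: [0.009, 3.14, 0.001]
contact_force: [-0.5, -0.1, 0.2]
gripper_width: 0.0002
finger_force: 0.0
```

```bash
python3 - <<'E'
from h import *
st()
rel([.38,.12,.33],frame([0,0,-1],[0,1,0]))
for a in(.7,-.7): rel([.38,.12,.33],frame([0,np.sin(a),-np.cos(a)],[0,1,0]))
E
```

```text
t 0.725 q [ 0.61 -0.23  1.79 -0.    1.58 -0.95] p [0.327  0.3269 0.3324] z [ 0.002  0.001 -1.   ] y [0.005 1.    0.001] F [-0.5 -0.1  0.2]
[-0.27, -1.033, 0.012] [0.0, 0.001, -0.003]
[-0.27, -1.033, 0.012] [-0.445, 0.002, -0.003]
[-0.27, -1.033, 0.012] [0.446, -0.0, -0.004]
```

Call:
move_arm(travel=[[-0.1,-0.3,0],[-0.2,-0.55,0],[-0.27,-0.8,0],[-0.27,-1,0],[-0.27,-1,0],[-0.27,-1,0],[-0.27,-1,0]], turn=[[0,0,0],[0,0,0],[0,0,0],[0,0,0],[-0.1,0,0],[-0.2,0,0],[-0.2,0,0]])

```text
clock: 1.6
position: [0.3795, 0.1266, 0.3303]
orientation: [-0.018, -3.103, -0.491]
contact_force: [-1.0, 0.5, 0.0]
gripper_width: 0.0
finger_force: 0.0
```

```bash
python3 - <<'E'
from h import *
st()
E
```

```text
t 1.6 q [-0.15 -0.45  1.98  0.31  1.65 -1.69] p [0.3795 0.1266 0.3303] z [ 0.002  0.309 -0.951] y [0.011 0.951 0.309] F [-1.   0.5  0. ]
```

```bash
python3 - <<'E'
from h import *
from scipy.spatial.transform import Slerp
p=np.array([.42,.13,.33])
K=[R.from_rotvec(bot.get_obs()["orientation"]),frame([.3,.8,-.5],[.3,.3,.9]),frame([.7,.7,-.1],[.5,-.5,.7]),frame([.96,.25,-.13],[.25,-.97,0])]
ang=[(K[i].inv()*K[i+1]).magnitude() for i in range(3)];print(np.degrees(ang))
t=np.r_[0,np.cumsum(ang)];s=Slerp(t,R.concatenate(K))
for x in np.linspace(0,t[-1],19)[1:]: rel(p,s(x))
E
```

```text
[50.40408445 54.14362528 56.394287  ]
[-0.202, 0.018, 0.007] [-0.084, -0.018, 0.05]
[-0.202, 0.018, 0.007] [-0.167, -0.036, 0.101]
[-0.202, 0.018, 0.007] [-0.251, -0.054, 0.151]
[-0.202, 0.018, 0.007] [-0.335, -0.072, 0.201]
[-0.202, 0.018, 0.007] [-0.419, -0.09, 0.252]
[-0.202, 0.018, 0.007] [-0.495, -0.103, 0.312]
[-0.202, 0.018, 0.007] [-0.559, -0.105, 0.388]
[-0.202, 0.018, 0.007] [-0.622, -0.107, 0.466]
[-0.202, 0.018, 0.007] [-0.684, -0.109, 0.544]
[-0.202, 0.018, 0.007] [-0.746, -0.11, 0.622]
[-0.202, 0.018, 0.007] [-0.807, -0.111, 0.701]
[-0.202, 0.018, 0.007] [-0.864, -0.109, 0.783]
[-0.202, 0.018, 0.007] [-0.911, -0.102, 0.873]
[-0.202, 0.018, 0.007] [-0.957, -0.094, 0.962]
[-0.202, 0.018, 0.007] [-1.001, -0.086, 1.053]
[-0.202, 0.018, 0.007] [-1.043, -0.076, 1.145]
[-0.202, 0.018, 0.007] [-1.084, -0.065, 1.238]
[-0.202, 0.018, 0.007] [-1.122, -0.053, 1.332]
```

Run up to the two-thirds key pose, then check joints.

Call:
move_arm(travel=[[-0.1,0,0],[-0.2,0,0],[-0.2,0,0],[-0.2,0,0],[-0.2,0,0],[-0.2,0,0],[-0.2,0,0],[-0.2,0,0],[-0.2,0,0],[-0.2,0,0],[-0.2,0,0],[-0.2,0,0],[-0.2,0,0]], turn=[[-0.08,-0.02,0.05],[-0.17,-0.04,0.1],[-0.25,-0.05,0.15],[-0.33,-0.07,0.2],[-0.42,-0.09,0.25],[-0.49,-0.1,0.31],[-0.56,-0.1,0.39],[-0.62,-0.11,0.47],[-0.68,-0.11,0.54],[-0.75,-0.11,0.62],[-0.81,-0.11,0.7],[-0.86,-0.11,0.78],[-0.86,-0.11,0.78]])

```text
clock: 3.22
position: [0.4581, 0.1076, 0.342]
orientation: [-1.64, -1.616, -2.066]
contact_force: [-0.2, 0.3, -0.2]
gripper_width: -0.0002
finger_force: 0.0
```

```bash
python3 - <<'E'
from h import *
from scipy.spatial.transform import Slerp
st()
a=R.from_rotvec(bot.get_obs()["orientation"]);b=frame([.96,.25,-.13],[.25,-.97,0])
v=(a.inv()*b).as_rotvec();print(np.degrees(np.linalg.norm(v)))
p=np.array([.42,.13,.30])
rel(p,b)
E
```

```text
t 3.225 q [-0.83 -0.56  2.57  1.44  1.59 -1.19] p [0.4581 0.1076 0.342 ] z [ 0.683  0.723 -0.107] y [ 0.585 -0.453  0.672] F [-0.2  0.3 -0.2]
55.80806979801461
[-0.012, -0.303, -0.027] [-0.333, -0.145, 0.503]
```

```bash
python3 - <<'E'
from h import *
rel([.55,.13,.30],frame([.96,.25,-.13],[.25,-.97,0]))
E
```

```text
[-0.296, 0.077, 0.417] [-0.333, -0.145, 0.503]
```

Call:
move_arm(travel=[[-0.1,0.03,0.15],[-0.2,0.06,0.3],[-0.3,0.08,0.42],[-0.3,0.08,0.42],[-0.3,0.08,0.42],[-0.3,0.08,0.42],[-0.3,0.08,0.42],[-0.3,0.08,0.42],[-0.3,0.08,0.42],[-0.3,0.08,0.42]], turn=[[0,0,0],[0,0,0],[-0.05,-0.02,0.08],[-0.1,-0.04,0.15],[-0.15,-0.07,0.23],[-0.2,-0.09,0.3],[-0.25,-0.11,0.38],[-0.3,-0.13,0.45],[-0.33,-0.145,0.5],[-0.33,-0.145,0.5]])

```text
clock: 4.47
position: [0.586, 0.1376, 0.3072]
orientation: [-2.227, -0.302, -1.947]
contact_force: [0.5, -1.0, -0.1]
gripper_width: -0.0004
finger_force: 0.0
```

```bash
python3 - <<'E'
from h import *
import cv2
st()
rel([.55,.13,.10],frame([.96,.25,-.13],[.25,-.97,0]))
rel([.55,.13,.065],frame([.96,.25,-.13],[.25,-.97,0]))
cv2.imwrite("pics/side1.png",bot.snapshot("side")[:,:,::-1])
E
```

```text
t 4.475 q [-0.1  -0.46  2.57  2.37  0.53 -0.93] p [0.586  0.1376 0.3072] z [ 0.957  0.258 -0.134] y [ 0.261 -0.965  0.007] F [ 0.5 -1.  -0.1]
[-1.051, -0.017, -0.043] [-0.005, 0.003, 0.005]
[-1.225, -0.019, -0.02] [-0.005, 0.003, 0.005]
```

View pics/side1.png

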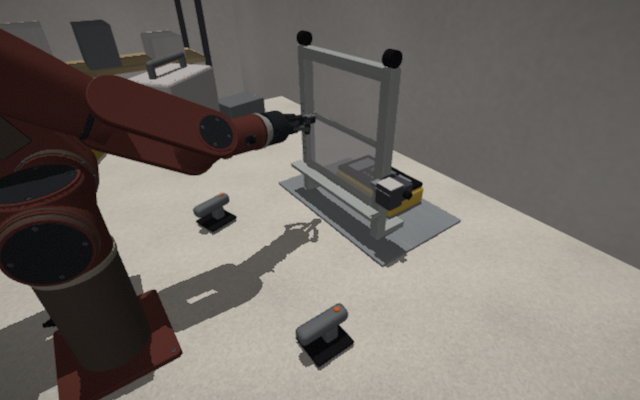

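Call:
move_arm(travel=[[-0.1,0,-0.05],[-0.2,0,-0.1],[-0.3,0,-0.1],[-0.4,0,-0.1],[-0.5,0,-0.1],[-0.5,0,-0.1]], turn=[[0,0,0],[0,0,0],[0,0,0],[0,0,0],[0,0,0],[0,0,0]])

```text
clock: 5.28
position: [0.5821, 0.1301, 0.2]
orientation: [-2.231, -0.294, -1.943]
contact_force: [0.2, -0.2, 0.9]
gripper_width: 0.0004
finger_force: 0.0
```

```bash
python3 - <<'E'
from h import *
st()
rel([.565,.13,.065],frame([.96,.25,-.13],[.25,-.97,0]))
E
```

```text
t 5.275 q [-0.13 -0.05  2.57  2.63  0.87 -1.28] p [0.5821 0.1301 0.2   ] z [ 0.957  0.254 -0.138] y [ 0.257 -0.966  0.002] F [ 0.2 -0.2  0.9]
[-0.68, -0.023, 0.011] [-0.003, 0.005, 0.002]
```

Call:
move_arm(travel=[[-0.1,0,-0.05],[-0.2,0,-0.05],[-0.3,0,-0.05],[-0.4,0,-0.05],[-0.4,0,-0.05]], turn=[[0,0,0],[0,0,0],[0,0,0],[0,0,0],[0,0,0]])

```text
clock: 5.9
position: [0.5626, 0.125, 0.1237]
orientation: [-2.229, -0.293, -1.945]
contact_force: [0.0, 0.3, -0.2]
gripper_width: 0.0002
finger_force: 0.0
```

```bash
python3 - <<'E'
from h import *
import cv2
st()
rel([.565,.13,.065],frame([.96,.25,-.13],[.25,-.97,0]))
cv2.imwrite("pics/side2.png",bot.snapshot("side")[:,:,::-1])
E
```

```text
t 5.9 q [-0.16  0.28  2.55  2.68  1.15 -1.43] p [0.5626 0.125  0.1237] z [ 0.958  0.254 -0.136] y [ 0.257 -0.966  0.002] F [ 0.   0.3 -0.2]
[-0.288, -0.022, 0.058] [-0.003, 0.004, 0.002]
```

View pics/side2.png

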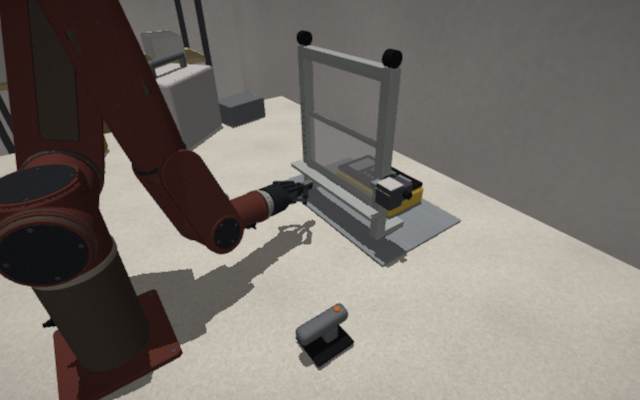

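Call:
move_arm(travel=[[-0.1,0,0],[-0.2,0,0],[-0.29,0,0.02],[-0.29,0,0.02],[-0.29,0,0.02]], turn=[[0,0,0],[0,0,0],[0,0,0],[0,0,0],[0,0,0]])

```text
clock: 6.58
position: [0.5599, 0.1239, 0.0682]
orientation: [-2.225, -0.294, -1.95]
contact_force: [0.1, 0.6, 0.1]
gripper_width: 0.0
finger_force: 0.0
```

```bash
python3 - <<'E'
from h import *
st()
rel([.633,.14,.066],frame([.96,.25,-.13],[.25,-.97,0]))
E
```

```text
t 6.575 q [-0.17  0.55  2.47  2.7   1.33 -1.52] p [0.5599 0.1239 0.0682] z [ 0.958  0.254 -0.132] y [ 0.257 -0.966  0.003] F [0.1 0.6 0.1]
[0.038, 0.016, 0.372] [-0.003, 0.001, 0.003]
```

Call:
move_arm(travel=[[0,0,0.08],[0.01,0,0.16],[0.02,0,0.24],[0.03,0,0.31],[0.035,0,0.37],[0.035,0,0.37]], turn=[[0,0,0],[0,0,0],[0,0,0],[0,0,0],[0,0,0],[0,0,0]])

```text
clock: 7.32
position: [0.6318, 0.1432, 0.064]
orientation: [-2.226, -0.294, -1.949]
contact_force: [0.1, -0.5, -0.1]
gripper_width: 0.0
finger_force: 0.0
```

```bash
python3 - <<'E'
from h import *
import cv2
st()
rel([.633,.14,.080],frame([.96,.25,-.13],[.25,-.97,0]))
cv2.imwrite("pics/side3.png",cv2.resize(bot.snapshot("side")[100:300,200:440,::-1],None,fx=3,fy=3))
E
```

```text
t 7.325 q [-0.07  0.59  2.31  2.8   1.21 -1.49] p [0.6318 0.1432 0.064 ] z [ 0.958  0.254 -0.133] y [ 0.257 -0.966  0.003] F [ 0.1 -0.5 -0.1]
[0.08, 0.017, -0.009] [-0.003, 0.002, 0.003]
```

View pics/side3.png

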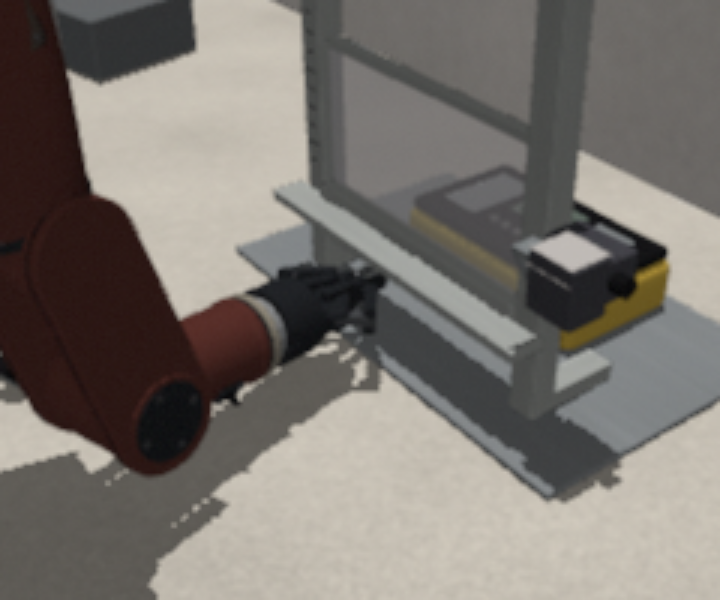

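Call:
move_arm(travel=[[0.01,0,0],[0.02,0,-0.002],[0.03,0,-0.004],[0.04,0,-0.005],[0.05,0,-0.007],[0.06,0,-0.008],[0.07,0,-0.009],[0.075,0,-0.01]], turn=[[0,0,0],[0,0,0],[0,0,0],[0,0,0],[0,0,0],[0,0,0],[0,0,0],[0,0,0]])

```text
clock: 8.38
position: [0.631, 0.1429, 0.079]
orientation: [-2.228, -0.293, -1.948]
contact_force: [0.0, 0.0, 0.4]
gripper_width: -0.0002
finger_force: 0.0
```

Call:
move_arm(travel=[[0.005,0,0],[0.01,0,-0.001],[0.015,0,-0.002],[0.02,0,-0.002],[0.025,0,-0.003],[0.03,0,-0.004],[0.035,0,-0.005],[0.04,0,-0.005]], turn=[[0,0,0],[0,0,0],[0,0,0],[0,0,0],[0,0,0],[0,0,0],[0,0,0],[0,0,0]])

```text
clock: 9.38
position: [0.6308, 0.1429, 0.0867]
orientation: [-2.228, -0.293, -1.947]
contact_force: [-0.5, -0.9, -5.6]
gripper_width: -0.0001
finger_force: 2.8
```

```bash
python3 - <<'E'
from h import *
st()
E
```

```text
t 9.375 q [-0.07  0.51  2.34  2.79  1.16 -1.47] p [0.6308 0.1429 0.0867] z [ 0.958  0.254 -0.135] y [ 0.256 -0.967  0.003] F [-0.5 -0.9 -5.6]
```

Call:
move_arm(travel=[[0.005,0,0],[0.015,0,-0.002],[0.027,0,-0.003],[0.04,0,-0.005],[0.053,0,-0.007],[0.066,0,-0.009],[0.079,0,-0.011],[0.092,0,-0.012],[0.105,0,-0.014],[0.118,0,-0.016],[0.131,0,-0.017],[0.144,0,-0.019],[0.157,0,-0.021],[0.17,0,-0.023],[0.183,0,-0.024],[0.196,0,-0.026],[0.209,0,-0.028],[0.222,0,-0.03],[0.23,0,-0.031],[0.235,0,-0.032]], turn=[[0,0,0],[0,0,0],[0,0,0],[0,0,0],[0,0,0],[0,0,0],[0,0,0],[0,0,0],[0,0,0],[0,0,0],[0,0,0],[0,0,0],[0,0,0],[0,0,0],[0,0,0],[0,0,0],[0,0,0],[0,0,0],[0,0,0],[0,0,0]])

```text
clock: 11.88
position: [0.631, 0.1431, 0.1345]
orientation: [-2.228, -0.293, -1.948]
contact_force: [-4.0, -2.9, -5.3]
gripper_width: 0.0001
finger_force: 3.0
```

```bash
python3 - <<'E'
from h import *
import cv2
st()
cv2.imwrite("pics/side4.png",cv2.resize(bot.snapshot("side")[130:250,270:430,::-1],None,fx=5,fy=5,interpolation=2))
E
```

```text
t 11.875 q [-0.07  0.33  2.4   2.77  1.04 -1.42] p [0.631  0.1431 0.1345] z [ 0.958  0.254 -0.134] y [ 0.256 -0.967  0.003] F [-4.  -2.9 -5.3]
```

View pics/side4.png

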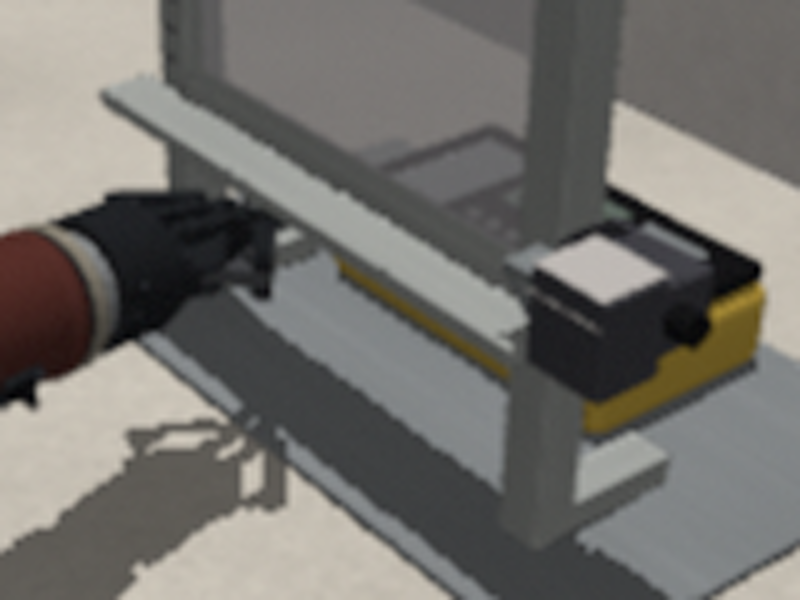

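```bash
python3 - <<'E'
from h import *
def hgt(u,v,c):
    o,d=ray("side",u,v);c=np.array(c);t=(d[:2]@(c-o[:2]))/(d[:2]@d[:2]);return (o+t*d).round(4)
# lip front top corners, before (crop0) and now
for c,a,b in(((.5993,.2945),(109,68),(102,95)),((.6045,-.0832),(505,342),(503,347))):
    print(hgt(270+a[0]/5,150+a[1]/5,c),hgt(270+b[0]/5,130+b[1]/5,c))
E
```

```text
[0.6009 0.2936 0.1062] [0.5998 0.2942 0.1579]
[ 0.6054 -0.0841  0.1068] [ 0.6023 -0.0811  0.1636]
```

Call:
move_arm(travel=[[0.005,0,-0.004],[0.015,0,-0.006],[0.027,0,-0.008],[0.04,0,-0.01],[0.053,0,-0.012],[0.066,0,-0.014],[0.079,0,-0.016],[0.092,0,-0.018],[0.105,0,-0.02],[0.118,0,-0.021],[0.131,0,-0.023],[0.144,0,-0.025],[0.157,0,-0.027],[0.167,0,-0.028],[0.172,0,-0.029],[0.176,0,-0.03]], turn=[[0,0,0],[0,0,0],[0,0,0],[0,0,0],[0,0,0],[0,0,0],[0,0,0],[0,0,0],[0,0,0],[0,0,0],[0,0,0],[0,0,0],[0,0,0],[0,0,0],[0,0,0],[0,0,0]])

```text
clock: 13.92
position: [0.6283, 0.1428, 0.1663]
orientation: [-2.236, -0.293, -1.938]
contact_force: [8.1, 1.7, -15.6]
gripper_width: 0.0002
finger_force: 7.6
```

```bash
python3 - <<'E'
from h import *
import cv2
st();print(bot.get_obs()["torque"])
a=bot.snapshot("side")[110:230,270:430,::-1];b=bot.snapshot("top")[90:190,160:410,::-1]
cv2.imwrite("pics/both5.png",np.vstack([np.pad(cv2.resize(a,(400,300),interpolation=2),((0,0),(0,350),(0,0))),cv2.resize(b,(750,300),interpolation=2)]))
E
```

```text
t 13.925 q [-0.07  0.19  2.43  2.74  0.94 -1.38] p [0.6283 0.1428 0.1663] z [ 0.957  0.253 -0.142] y [ 0.256 -0.967  0.002] F [  8.1   1.7 -15.6]
[-0.66962965  2.67547602 -0.0222397 ]
```

View pics/both5.png

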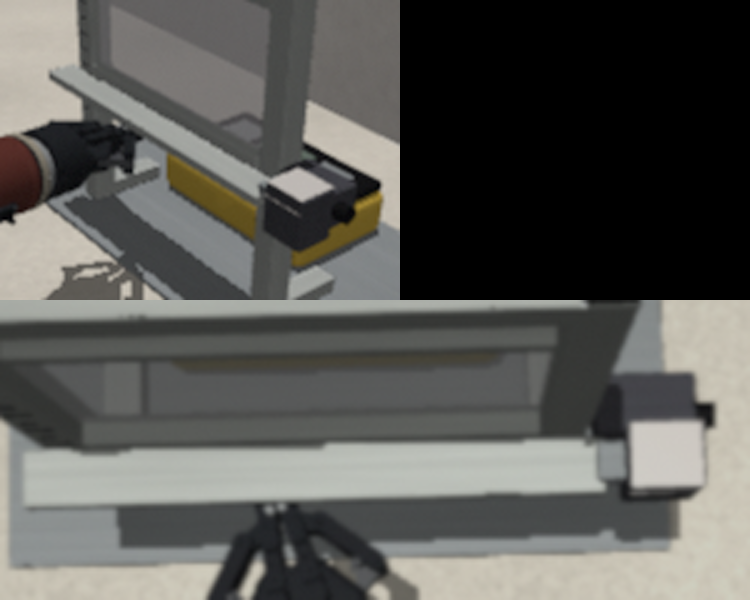

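Call:
move_arm(travel=[[0,0,0.004],[0,0,0.008],[0,0,0.01],[0,0,0.01]], turn=[[0,0,0],[0,0,0],[0,0,0],[0,0,0]])

```text
clock: 14.52
position: [0.629, 0.1431, 0.1659]
orientation: [-2.235, -0.291, -1.939]
contact_force: [-9.4, -3.3, -11.9]
gripper_width: -0.0001
finger_force: 6.2
```

```bash
python3 - <<'E'
from h import *
import cv2
st()
s=bot.snapshot("side")[140:215,350:425,::-1];t=bot.snapshot("top")[110:185,330:405,::-1]
cv2.imwrite("pics/b6.png",np.hstack([cv2.resize(x,(400,400),interpolation=2) for x in(s,t)]))
E
```

```text
t 14.525 q [-0.06  0.19  2.43  2.74  0.94 -1.38] p [0.629  0.1431 0.1659] z [ 0.957  0.253 -0.141] y [ 0.255 -0.967  0.001] F [ -9.4  -3.3 -11.9]
```

View pics/b6.png

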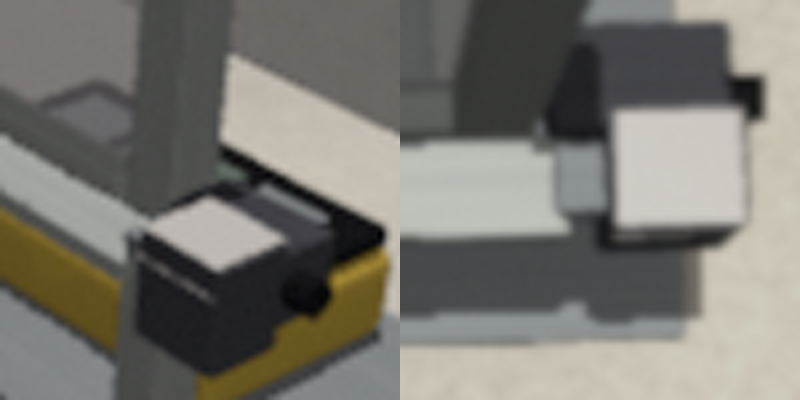

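Call:
move_arm(travel=[[0,0,-0.003],[0.005,0,-0.005],[0.01,0,-0.006],[0.015,0,-0.006],[0.02,0,-0.007],[0.025,0,-0.008],[0.025,0,-0.008]], turn=[[0,0,0],[0,0,0],[0,0,0],[0,0,0],[0,0,0],[0,0,0],[0,0,0]])

```text
clock: 15.5
position: [0.6288, 0.1431, 0.1714]
orientation: [-2.235, -0.292, -1.939]
contact_force: [-5.0, -2.0, -18.6]
gripper_width: 0.0001
finger_force: 9.4
```

```bash
python3 - <<'E'
from h import *
st()
E
```

```text
t 15.5 q [-0.07  0.17  2.43  2.74  0.93 -1.37] p [0.6288 0.1431 0.1714] z [ 0.957  0.253 -0.141] y [ 0.256 -0.967  0.002] F [ -5.   -2.  -18.6]
```

Call:
move_arm(travel=[[0.005,0,-0.003],[0.01,0,-0.004],[0.015,0,-0.005],[0.02,0,-0.006],[0.025,0,-0.007],[0.025,0,-0.007]], turn=[[0,0,0],[0,0,0],[0,0,0],[0,0,0],[0,0,0],[0,0,0]])

```text
clock: 16.25
position: [0.6313, 0.1434, 0.1839]
orientation: [-2.219, -0.294, -1.956]
contact_force: [-7.3, -1.4, -7.6]
gripper_width: -0.0
finger_force: 4.0
```

```bash
python3 - <<'E'
from h import *
import cv2
st()
s=bot.snapshot("side")[130:205,350:425,::-1];t=bot.snapshot("top")[110:185,330:405,::-1]
cv2.imwrite("pics/b7.png",np.hstack([cv2.resize(x,(400,400),interpolation=2) for x in(s,t)]))
E
```

```text
t 16.25 q [-0.07  0.15  2.43  2.73  0.92 -1.36] p [0.6313 0.1434 0.1839] z [ 0.959  0.255 -0.126] y [ 0.257 -0.966  0.004] F [-7.3 -1.4 -7.6]
```

Call:
move_arm(travel=[[0.002,0,-0.003],[0.006,0,-0.006],[0.012,0,-0.007],[0.018,0,-0.008],[0.024,0,-0.008],[0.03,0,-0.009],[0.035,0,-0.01],[0.038,0,-0.01],[0.04,0,-0.01],[0.04,0,-0.01]], turn=[[0,0,0],[0,0,0],[0,0,0],[0,0,0],[0,0,0],[0,0,0],[0,0,0],[0,0,0],[0,0,0],[0,0,0]])

```text
clock: 17.6
position: [0.6291, 0.1427, 0.1881]
orientation: [-2.228, -0.293, -1.947]
contact_force: [2.3, 1.4, -6.7]
gripper_width: 0.0002
finger_force: 3.4
```

```bash
python3 - <<'E'
from h import *
import cv2
st()
# top edge of lip in the side view: brightness down vertical lines, vs vertical line through guard positions
im=cv2.cvtColor(bot.snapshot("side"),cv2.COLOR_RGB2GRAY).astype(int)
for y in(.24,.02,-.02):  # front lower edge of lip: sample expected projections by height
    x=.602-.02*(y-.106)
    print(y,[(round(h,3),im[int(round(v)),int(round(u))]) for h in np.arange(.196,.234,.002) for u,v in[proj("side",[x,y,h])]])
E
```

```text
t 17.6 q [-0.07  0.12  2.44  2.72  0.89 -1.35] p [0.6291 0.1427 0.1881] z [ 0.958  0.253 -0.134] y [ 0.256 -0.967  0.003] F [ 2.3  1.4 -6.7]
0.24 [(np.float64(0.196), np.int64(191)), (np.float64(0.198), np.int64(190)), (np.float64(0.2), np.int64(191)), (np.float64(0.202), np.int64(191)), (np.float64(0.204), np.int64(152)), (np.float64(0.206), np.int64(152)), (np.float64(0.208), np.int64(92)), (np.float64(0.21), np.int64(76)), (np.float64(0.212), np.int64(76)), (np.float64(0.214), np.int64(113)), (np.float64(0.216), np.int64(131)), (np.float64(0.218), np.int64(131)), (np.float64(0.22), np.int64(159)), (np.float64(0.222), np.int64(159)), (np.float64(0.224), np.int64(162)), (np.float64(0.226), np.int64(161)), (np.float64(0.228), np.int64(161)), (np.float64(0.23), np.int64(161)), (np.float64(0.232), np.int64(161)), (np.float64(0.234), np.int64(161))]
0.02 [(np.float64(0.196), np.int64(11)), (np.float64(0.198), np.int64(14)), (np.float64(0.2), np.int64(19)), (np.float64(0.202), np.int64(19)), (np.float64(0.204), np.int64(49)), (np.float64(0.206), np.int64(69)), (np.float64(0.208), np.int6
[... 483 characters left out ...]
loat64(0.196), np.int64(11)), (np.float64(0.198), np.int64(12)), (np.float64(0.2), np.int64(18)), (np.float64(0.202), np.int64(18)), (np.float64(0.204), np.int64(49)), (np.float64(0.206), np.int64(70)), (np.float64(0.208), np.int64(76)), (np.float64(0.21), np.int64(76)), (np.float64(0.212), np.int64(86)), (np.float64(0.214), np.int64(130)), (np.float64(0.216), np.int64(130)), (np.float64(0.218), np.int64(157)), (np.float64(0.22), np.int64(162)), (np.float64(0.222), np.int64(162)), (np.float64(0.224), np.int64(162)), (np.float64(0.226), np.int64(163)), (np.float64(0.228), np.int64(163)), (np.float64(0.23), np.int64(163)), (np.float64(0.232), np.int64(162)), (np.float64(0.234), np.int64(163))]
```

Call:
move_arm(travel=[[0.005,0,-0.001],[0.01,0,-0.001],[0.015,0,-0.002],[0.02,0,-0.002],[0.024,0,-0.003],[0.026,0,-0.003],[0.026,0,-0.003]], turn=[[0,0,0],[0,0,0],[0,0,0],[0,0,0],[0,0,0],[0,0,0],[0,0,0]])

```text
clock: 18.52
position: [0.6293, 0.1428, 0.1935]
orientation: [-2.228, -0.293, -1.948]
contact_force: [-0.4, -1.6, -4.9]
gripper_width: -0.0003
finger_force: 2.6
```

Call:
move_arm(travel=[[-0.004,0,0.001],[-0.008,0,0.001],[-0.012,0,0.002],[-0.016,0,0.002],[-0.018,0,0.003],[-0.018,0,0.003]], turn=[[0,0,0],[0,0,0],[0,0,0],[0,0,0],[0,0,0],[0,0,0]])

```text
clock: 19.27
position: [0.6294, 0.1428, 0.1896]
orientation: [-2.228, -0.293, -1.947]
contact_force: [-1.3, -2.2, -5.1]
gripper_width: 0.0001
finger_force: 2.3
```

Call:
move_arm(travel=[[-0.004,0,0],[-0.008,0,0.001],[-0.012,0,0.001],[-0.016,0,0.002],[-0.018,0,0.002],[-0.018,0,0.002]], turn=[[0,0,0],[0,0,0],[0,0,0],[0,0,0],[0,0,0],[0,0,0]])

```text
clock: 20.02
position: [0.6297, 0.1429, 0.1868]
orientation: [-2.226, -0.294, -1.949]
contact_force: [-0.3, 0.1, -0.1]
gripper_width: 0.0003
finger_force: 0.0
```

Call:
move_arm(travel=[[-0.01,0,0.001],[-0.02,0,0.002],[-0.03,0,0.003],[-0.05,0,0.005],[-0.07,0,0.008],[-0.09,0,0.01],[-0.09,0,0.01]], turn=[[0,0,0],[0,0,0],[0,0,0],[0,0,0],[0,0,0],[0,0,0],[0,0,0]])

```text
clock: 20.9
position: [0.6287, 0.1426, 0.1673]
orientation: [-2.229, -0.293, -1.946]
contact_force: [0.2, 0.4, 0.6]
gripper_width: -0.0003
finger_force: 0.0
```

```bash
python3 - <<'E'
from h import *
import cv2
st()
im=cv2.cvtColor(bot.snapshot("side"),cv2.COLOR_RGB2GRAY).astype(int)
for y in(.24,.02):
    x=.602-.02*(y-.106)
    print(y,[(int(h*1e3),int(im[int(round(v)),int(round(u))])) for h in np.arange(.194,.226,.002) for u,v in[proj("side",[x,y,h])]])
rel([.535,.12,.168],R.from_rotvec(bot.get_obs()["orientation"]))
E
```

```text
t 20.9 q [-0.07  0.2   2.43  2.74  0.95 -1.38] p [0.6287 0.1426 0.1673] z [ 0.958  0.254 -0.135] y [ 0.256 -0.967  0.002] F [0.2 0.4 0.6]
0.24 [(194, 192), (196, 192), (198, 192), (200, 192), (202, 192), (204, 163), (206, 163), (208, 107), (210, 76), (212, 76), (214, 108), (216, 126), (218, 126), (220, 159), (222, 159), (224, 163)]
0.02 [(194, 8), (196, 8), (198, 14), (200, 17), (202, 17), (204, 39), (206, 63), (208, 75), (210, 75), (212, 85), (214, 129), (216, 129), (218, 157), (220, 162), (222, 162), (224, 164)]
[-0.063, -0.011, -0.478] [0.0, 0.0, 0.0]
```

Call:
move_arm(travel=[[-0.02,0,-0.08],[-0.04,0,-0.16],[-0.07,0,-0.24],[-0.1,0,-0.32],[-0.12,0,-0.36],[-0.12,0,-0.36]], turn=[[0,0,0],[0,0,0],[0,0,0],[0,0,0],[0,0,0],[0,0,0]])

```text
clock: 21.7
position: [0.5642, 0.1245, 0.149]
orientation: [-2.227, -0.292, -1.947]
contact_force: [-0.3, -0.1, -0.3]
gripper_width: -0.0
finger_force: 0.0
```

```bash
python3 - <<'E'
from h import *
import cv2
st()
im=cv2.cvtColor(bot.snapshot("side"),cv2.COLOR_RGB2GRAY).astype(int)
y=.02;x=.604
print([(int(h*1e3),int(im[int(round(v)),int(round(u))])) for h in np.arange(.2,.22,.002) for u,v in[proj("side",[x,y,h])]])
t0=cv2.imread("pics/top0.png")[240:330,370:450].astype(int);t=bot.snapshot("top")[240:330,370:450,::-1].astype(int)
print("paddle_b diff",abs(t-t0).mean())
print(bot.close_job())
E
```

```text
t 21.7 q [-0.16  0.16  2.57  2.66  1.07 -1.39] p [0.5642 0.1245 0.149 ] z [ 0.958  0.254 -0.134] y [ 0.256 -0.967  0.002] F [-0.3 -0.1 -0.3]
[(200, 18), (202, 37), (204, 37), (206, 65), (208, 74), (210, 74), (212, 85), (214, 129), (216, 129), (218, 157)]
paddle_b diff 11.006481481481481
the job is handed in; nothing more can be done
None
```

The sash rests on the catch with the lip underside about 205 mm up, peak about 5 mm above the mark, and the job was handed in at 21.7 s with the arm clear; the lip did jump about 12 mm as it cleared the bolt, and I never confirmed the paddles stayed put (the paddle B image check was inconclusive, paddle A wasn't checked), though the arm's path kept clear of both.

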